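Clip the wire shade onto the lamp bulb

ROBOT

A 7-joint arm with a two-finger parallel gripper is mounted at the origin on the work surface. World frame = base frame: x ahead of the robot, y to its left, z up, the work surface at z = 0. Lengths are in m, angles in rad, forces in N, time in s.
With the tool pointing down it reaches from about 0.425 to 0.875 m from the base axis. Payload 4.7 kg.
Tool frame: the origin (TCP) lies midway between the tips of the shut fingers; the grasp point (between the pads) lies 19 mm behind it; z points along the fingers, x is the direction in which the jaws open and shut, and the axes are right-handed (so a half turn about z gives the same grasp; the last joint's range is limited). The gripper opens to 87 mm and grips with 3 to 60 N. Pads are 19 mm wide; open, the fingers measure 117 mm over their backs; the gripper's body (75 mm by 190 mm) begins 51 mm behind the grasp point.
Start: joints at [1.201, 0.321, -0.07, 1.45, 0.023, 1.371, -0.057], TCP at [0.243, -0.603, 0.199] pointing down, gripper open.
Joint ranges: [-2.86, 2.86], [-0.3, 2.09], [-1.38, 1.24], [0.06, 2.45], [-1.56, 4.7], [0.09, 2.05], [-2.69, 2.69]. Speed limits (rad/s): [2.57, 2.57, 3.14, 3.14, 3.14, 3.14, 3.14].

INTERFACE

Orientations are given as a rotation vector (axis times angle).
In Python, from bench import get_state, eyes, ticket gives the robot as it stands.
- The arm moves only by the tool carry_out, never from a script. Its argument "motion" is a list of rows, each a list of 2 entries, a list of its own where there are three numbers: the shift along the world's x, y, z in m, then the turn about the world's z in rad. A call has 1 to 20 rows; each row is the pose to reach, as a shift and turn from the pose commanded when the call began; what a row does not reach only later rows make up. A row lasts 1/10 s, in which the tool goes at most 50 mm and 8.59 degrees, less where a joint would pass 70% of its speed; a pose out of reach is approached as far as the arm can. A call with a gripper value outside its range is refused whole. "grip" is the gripper command: -1 is fully open, 1 is shut, values between are in proportion, set as the call begins (left out, the last holds). The fingers move at their own pace and stop on an object; "squeeze" is the grip in N (left out, the last holds). Time passes only in rows, so rows that repeat a pose let the fingers close. It gives the time, the measured TCP pose, the force and the opening at its end, in the units of the state.
- get_state(): the state, without advancing time (a new reading comes with each control period).
- eyes.get_image(name): name is "scene" or "side" or "wrist"; returns a dict with "pixels" (400x640x3 uint8, blue, green, red), "mtx" (3x3 intrinsics, pixels), "extrinsics" (4x4, takes a point from camera to world coordinates). Camera axes: x right, y down, z forward; pixel columns grow to the right and rows downward; lengths in m; the calibration is good to about 2 mm. A picture is of the moment at which its call begins. There is no depth.
- ticket.close_job(): hands the job in, once; it reports no verdict.
The state is a dict: "time": time; "joint_positions": joint angles; "qd": joint speeds; "joint_torque": joint torques, N m; "position": TCP position; "tool_rot": TCP orientation; "ft_force": force on the tool from outside, world axes, zero at the start; "torque": the same for the moment, N m; "grip_width": opening from 0.0 (shut) to 1.0 (fully open).
Only numpy, scipy, OpenCV 4.12 (cv2) and the standard library are available. Lean on these libraries where they do the work, as an engineer would, in place of code of your own. Each camera call takes 0.05 s, during which the arm holds its last target. There are 200 camera calls.

TASK

Put the black wire shade on the lamp: lift it by its finial, bring its spring clip down over the round bulb and push straight down until the clip's arms have snapped past the widest part of the bulb, then press on until you feel the clip's rubber seat bottom firmly on top of the bulb. The bulb is glass, so never push with more than about 3 kg; let go and leave the shade clipped on and upright. Do not drag or tip the lamp, and leave the books, candle and snow globe alone.

Things in the scene. Friction and masses are not known exactly. Their poses are not given: they have to be found in the camera images.
- finial (a point): Centre of the grip of the shade's finial: an upright black cylinder 18 mm across and 26 mm high on an 8 mm neck, on the shade's axis. Fingertips may reach 25 mm below this point before they touch the hub and its four level spokes. It starts 135 mm above the dresser, the shade standing upright; the finial's top is 20 mm above this point.
- shade: The shade with its clip, 115 g: an open cone of black wire, 105 mm high, 116 mm across its bottom ring and 80 mm across its top ring. The origin is the centre of its bottom ring, z points up along its axis to the finial.
- clip_seat: Rubber seat of the clip, a disc 14 mm across under the hub on the shade's axis, facing down; the origin is the centre of its lower face, 41 mm below the centre of the finial's grip. Home: this face bottoms on the top of the bulb and is pressed there firmly, with over 15 N, of which the closed arms pull about 8 N themselves. The rubber gives under 2 mm.
- clip_mouth (a point): Middle of the clip's flared mouth, on the shade's axis, 41 mm below the seat's lower face. The clip: two opposed sprung arms of 3 mm steel wire hanging in the shade, open towards its x and -x; the flared ends stand 46 mm apart and narrow above to a 31 mm throat (wire centres). Bulb and mouth may be 3 mm off-centre.
- lamp: Candlestick lamp standing loose on the dresser (1.5 kg): brass foot 120 mm across, a stem, a white sleeve 27 mm across and on it a round opal glass bulb 45 mm in diameter. The origin is the centre of the underside of the foot, z up along the lamp's axis.
- sleeve_rim (a point): Centre of the upper rim of the lamp's white sleeve, on its axis, 105 mm above the dresser. The top of the bulb stands 62 to 83 mm above this point: it is screwed in differently each time, unmeasured. The arms ride over the bulb with 6 to 13 N of push, snap in below it (pulling with up to 10 N), and then the push rises steeply as the seat meets the glass, which stands a push of 30 N.
- books: Two stacked books, 240 x 170 x 56 mm, origin under the centre. Not to be moved.
- candle: Pillar candle, 72 mm in diameter, 85 mm high, origin under the centre. Not to be moved.
- snow_globe: Glass globe 90 mm in diameter on a black turned stand, 138 mm high, origin under the centre. Not to be moved.
There are look-alikes about, which are no part of the job. Of the things shaped like the lamp, the brass one is meant.

How it is judged:
By the outcome, as a careful person would: the job done as asked, in the order asked, and still so for the second after the job is handed in, with the robot touching nothing.
It also fails if it takes over 51 s, if anything falls off the work surface, if the arm or the gripper's body presses on something with over 40 N, if the wrist force passes 120 N, or if a joint passes its speed limit or range.

## Working session

There is one attempt and no reset: what is moved stays moved. The work goes in short steps, Python scripts to look and compute and a tool call to move; the robot and the scene stay as the last step left them, time stands still between calls to the robot, and variables do not carry over. Pictures are saved under pics/ and viewed, about 8 in all and at most 12, crops included, and the job is handed in when it is done.

Besides the shell and the picture viewer there is one more tool, called after ">>>" as a command line: name --argument value ..., lists and objects as JSON in quotes. carry_out: Moves the arm, as the interface text tells. Its arguments: {"type":"object","properties":{"motion":{"type":"array","items":{"type":"array"}},"grip":{"type":"number"},"squeeze":{"type":"number"}},"required":["motion"]}

```bash
mkdir -p pics; cat > h.py <<'E'
import numpy as np, cv2
from bench import get_state, eyes, ticket
def snap(cam,fn,crop=None,scale=1):
    d=eyes.get_image(cam); im=np.array(d["pixels"])
    np.savez("pics/"+fn+".npz",m=d["mtx"],e=d["extrinsics"]); cv2.imwrite("pics/"+fn+"_full.png",im)
    if crop: x0,y0,x1,y1=crop; im=im[y0:y1,x0:x1]
    if scale!=1: im=cv2.resize(im,None,fx=scale,fy=scale,interpolation=cv2.INTER_CUBIC)
    cv2.imwrite("pics/"+fn+".png",im)
def ray(fn,uv):
    d=np.load("pics/"+fn+".npz"); e=d["e"]
    v=e[:3,:3]@np.linalg.solve(d["m"],[uv[0],uv[1],1.]); return e[:3,3],v/np.linalg.norm(v)
def atz(fn,uv,z):
    o,v=ray(fn,uv); return o+v*(z-o[2])/v[2]
def tri(obs):
    A=np.zeros((3,3));b=np.zeros(3);R=[]
    for fn,uv in obs:
        o,v=ray(fn,uv);P=np.eye(3)-np.outer(v,v);A+=P;b+=P@o;R.append((P,o))
    p=np.linalg.solve(A,b); return p,[float(np.linalg.norm(P@(p-o))) for P,o in R]
def proj(fn,p):
    d=np.load("pics/"+fn+".npz"); e=d["e"]; q=d["m"]@(e[:3,:3].T@(np.array(p)-e[:3,3])); return q[:2]/q[2]
E
python3 - <<'E'
from h import *
s=get_state(); print({k:np.round(v,3) for k,v in s.items()})
snap("scene","a1"); snap("side","a2")
for f in("a1","a2"):
    d=np.load("pics/"+f+".npz");print(np.round(d["e"],3),d["m"][0])
a,b=cv2.imread("pics/a1.png"),cv2.imread("pics/a2.png")
E
```

```text
{'time': np.float64(0.0), 'joint_positions': array([ 1.201,  0.322, -0.07 ,  1.452,  0.023,  1.371, -0.057]), 'qd': array([-0.001, -0.001, -0.001, -0.001,  0.001, -0.001,  0.   ]), 'joint_torque': array([-1.0000e-03, -4.9129e+01, -4.0400e-01, -3.1253e+01, -6.4000e-02,
        4.4000e-02,  0.0000e+00]), 'position': array([ 0.243, -0.602,  0.198]), 'tool_rot': array([-2.604,  1.756,  0.003]), 'ft_force': array([-0.642,  0.717,  0.3  ]), 'torque': array([ 0.03 , -0.034, -0.037]), 'grip_width': np.float64(1.003)}
[[ 0.562  0.608 -0.561  1.344]
 [ 0.827 -0.429  0.363 -0.507]
 [-0.021 -0.668 -0.744  1.151]
 [ 0.     0.     0.     1.   ]] [438.95154222   0.         322.83256602]
[[-8.950e-01 -2.250e-01  3.860e-01 -7.000e-03]
 [-4.470e-01  4.490e-01 -7.740e-01  1.091e+00]
 [ 1.000e-03 -8.650e-01 -5.030e-01  8.390e-01]
 [ 0.000e+00  0.000e+00  0.000e+00  1.000e+00]] [484.72950302   0.         317.54889559]
```

View pics/a1.png

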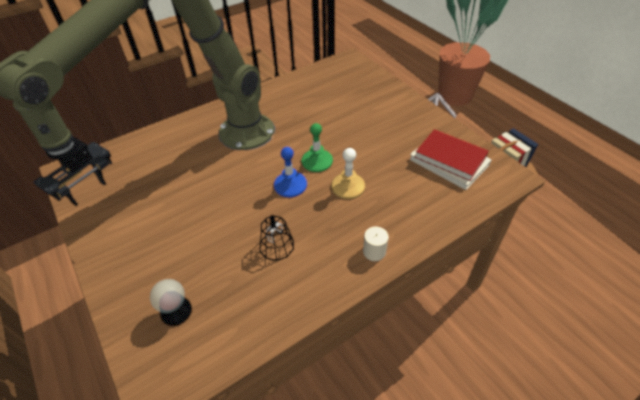

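View pics/a2.png

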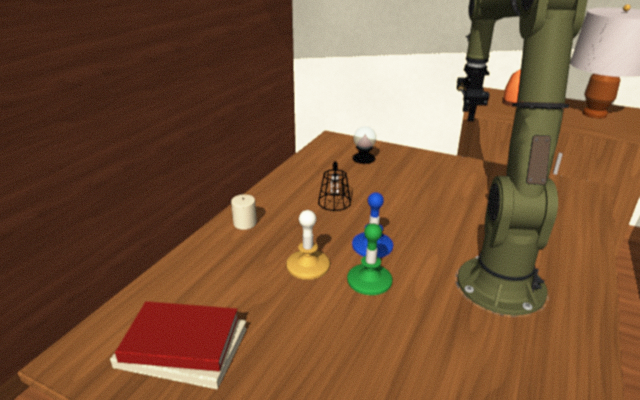

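Three lamp-shaped things are in the scene image: blue (289,172), green (317,148) and brass (348,172). Only the brass one has a white opal bulb and brass foot, so it fits. The black wire shade is at (276,238) in scene and (335,188) in side. Next, an enlarged crop of both views.

```bash
python3 - <<'E'
from h import *
a,b=cv2.imread("pics/a1.png"),cv2.imread("pics/a2.png")
r=lambda i,x,y,w,h:cv2.resize(i[y:y+h,x:x+w],None,fx=4,fy=4,interpolation=cv2.INTER_CUBIC)
cv2.imwrite("pics/b.png",np.hstack([r(a,250,135,130,135)[:, :400] if 0 else r(a,255,140,125,130),np.zeros((520,1,3),np.uint8)])[:, :])
cv2.imwrite("pics/b.png",cv2.resize(np.hstack([a[140:270,255:380],b[155:285,280:355]]),None,fx=4,fy=4,interpolation=cv2.INTER_CUBIC))
E
```

```text
(no output)
```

View pics/b.png

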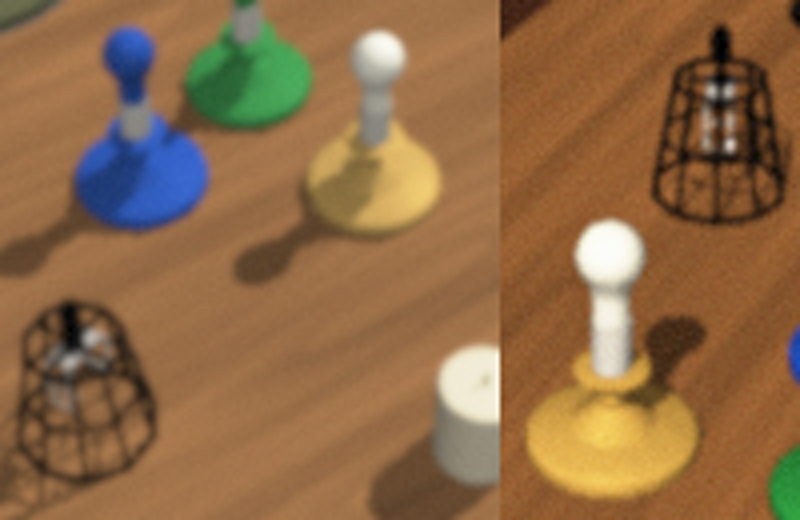

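The crop confirms it: the brass lamp has a round white bulb at scene (349.5,154) and side (307.5,219). The finial is at scene (273,221) and side (335,166).

```bash
python3 - <<'E'
from h import *
bulb,r=tri([("a1",(349.5,154.2)),("a2",(307.5,218.7))]);print("bulb",bulb.round(4),r)
f,r=tri([("a1",(272.7,220.5)),("a2",(335,166.2))]);print("finial",f.round(4),r)
print("ftop@z", atz("a1",(272.7,220.5),.135).round(4),atz("a2",(335,166.2),.135).round(4))
print("foot", atz("a1",(255+374/4,140+185/4),.01).round(3),atz("a2",(280+112/4,155+435/4),.01).round(3))
for n,uv,z in(("blue",(287.5,152),.16),("candle",(375.5,236),.085),("globe",(168,294),.09)):print(n,atz("a1",uv,z).round(3))
print("reach",np.hypot(*bulb[:2]),np.hypot(*f[:2]))
from scipy.spatial.transform import Rotation as R
print(R.from_rotvec(get_state()["tool_rot"]).as_matrix().round(2))
E
```

```text
bulb [0.4883 0.1562 0.1549] [0.00039597584613174737, 0.00039597584613201]
finial [ 0.5694 -0.1885  0.1335] [0.0015634032812315841, 0.0015634032812314725]
ftop@z [ 0.5722 -0.1883  0.135 ] [ 0.5675 -0.1876  0.135 ]
foot [0.497 0.15  0.01 ] [0.487 0.159 0.01 ]
blue [ 0.364 -0.009  0.16 ]
candle [0.765 0.051 0.085]
globe [ 0.597 -0.537  0.09 ]
reach 0.5126919762136822 0.5997630615105126
[[ 0.37 -0.93 -0.  ]
 [-0.93 -0.37  0.  ]
 [-0.    0.   -1.  ]]
```

>>> carry_out --motion '[[[0, 0, 0.05], 0], [[0.15, 0.19, 0.07], 0], [[0.326, 0.414, 0.062], 0], [[0.326, 0.414, 0.062], 0], [[0.326, 0.414, 0.062], 0], [[0.326, 0.414, 0.062], 0], [[0.326, 0.414, 0.062], 0], [[0.326, 0.414, 0.062], 0], [[0.326, 0.414, 0.062], 0], [[0.326, 0.414, 0.062], 0], [[0.326, 0.414, 0.062], 0], [[0.326, 0.414, 0.062], 0], [[0.326, 0.414, 0.062], 0], [[0.326, 0.414, 0.062], 0], [[0.326, 0.414, 0.062], 0], [[0.326, 0.414, 0.062], 0]]' --grip -1 --squeeze 50

```text
time: 1.7
position: [0.5684, -0.1907, 0.2611]
tool_rot: [2.601, -1.761, -0.0]
ft_force: [0.1, 1.4, 0.7]
grip_width: 0.998
```

```bash
python3 - <<'E'
from h import *
snap("wrist","c1"); s=get_state(); print(s["time"],s["position"].round(4),s["joint_positions"].round(2))
e=np.load("pics/c1.npz")["e"];print(e.round(3)); print(proj("c1",(.5694,-.1885,.135)),proj("c1",(.5694,-.1885,.155)))
E
```

```text
1.75 [ 0.5686 -0.1905  0.2612] [ 0.63  0.22 -0.42  1.47  0.09  1.47 -0.98]
[[ 0.372 -0.898 -0.234  0.633]
 [-0.928 -0.36  -0.094 -0.165]
 [-0.     0.252 -0.968  0.447]
 [ 0.     0.     0.     1.   ]]
[315.31829097 177.70604416] [315.1815577  182.55227756]
```

View pics/c1.png

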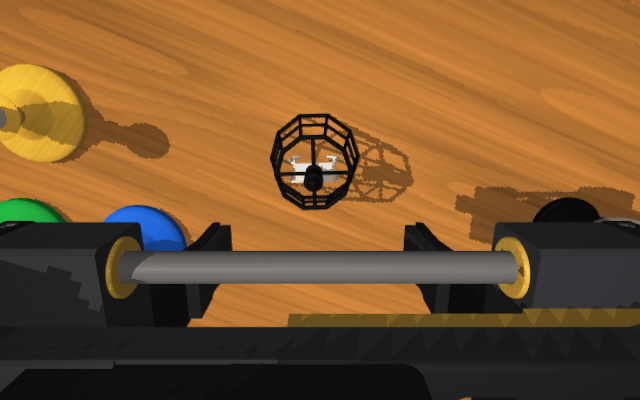

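The wrist view shows the finial head at about (314,184). I predicted (315,182), so the estimate holds to about 1 mm. Descending and gripping.

>>> carry_out --motion '[[[0, 0.001, -0.05], 0], [[0, 0.001, -0.1], 0], [[0, 0.001, -0.125], 0], [[0, 0.001, -0.144], 0], [[0, 0.001, -0.144], 0], [[0, 0.001, -0.144], 0], [[0, 0.001, -0.144], 0]]'

```text
time: 2.45
position: [0.5704, -0.1884, 0.1191]
tool_rot: [-2.603, 1.758, -0.005]
ft_force: [-0.1, 0.1, 0.2]
grip_width: 1.004
```

>>> carry_out --motion '[[[0, 0, 0], 0], [[0, 0, 0], 0], [[0, 0, 0], 0], [[0, 0, 0], 0], [[0, 0, 0], 0], [[0, 0, 0], 0], [[0, 0, 0], 0], [[0, 0, 0], 0], [[0, 0, 0], 0], [[0, 0, 0], 0]]' --grip 1 --squeeze 50

```text
time: 3.45
position: [0.5693, -0.1876, 0.1173]
tool_rot: [-2.604, 1.757, 0.0]
ft_force: [0.5, 0.2, 0.3]
grip_width: 0.184
```

>>> carry_out --motion '[[[0, 0, 0.02], 0], [[0, 0, 0.06], 0], [[0, 0, 0.11], 0], [[0, 0, 0.16], 0], [[0, 0, 0.21], 0], [[0, 0.02, 0.235], 0], [[-0.01, 0.06, 0.235], 0], [[-0.02, 0.1, 0.235], 0], [[-0.03, 0.14, 0.235], 0], [[-0.04, 0.18, 0.235], 0], [[-0.05, 0.22, 0.235], 0], [[-0.06, 0.26, 0.235], 0], [[-0.07, 0.3, 0.235], 0], [[-0.077, 0.325, 0.235], 0], [[-0.08, 0.338, 0.235], 0], [[-0.081, 0.344, 0.235], 0], [[-0.081, 0.344, 0.235], 0], [[-0.081, 0.344, 0.235], 0], [[-0.081, 0.344, 0.235], 0]]'

```text
time: 5.35
position: [0.489, 0.1544, 0.352]
tool_rot: [2.601, -1.761, -0.0]
ft_force: [-0.4, -0.5, -1.9]
grip_width: 0.183
```

```bash
python3 - <<'E'
from h import *
snap("scene","d1"); snap("side","d2"); s=get_state(); print(s["time"],s["position"].round(4),s["ft_force"].round(2),s["grip_width"],s["joint_positions"].round(2))
a,b=cv2.imread("pics/d1.png"),cv2.imread("pics/d2.png")
p=s["position"]
for f in("d1","d2"):print([proj(f,p+[0,0,z]).round(1) for z in(.019,-.116)],proj(f,(.4883,.1562,.155)).round(1))
cv2.imwrite("pics/d.png",cv2.resize(np.hstack([a[60:205,300:400],b[95:240,260:360]]),None,fx=4,fy=4,interpolation=cv2.INTER_CUBIC))
E
```

```text
5.45 [0.4888 0.155  0.3521] [-0.93  0.76 -1.44] 0.17821551946716851 [ 0.32  0.03 -0.69  1.5   0.02  1.62 -1.56]
[array([350.9, 100.5]), array([349.8, 135.6])] [349.4 154.1]
[array([306.5, 141.9]), array([307.1, 191.3])] [307.4 218.7]
```

View pics/d.png

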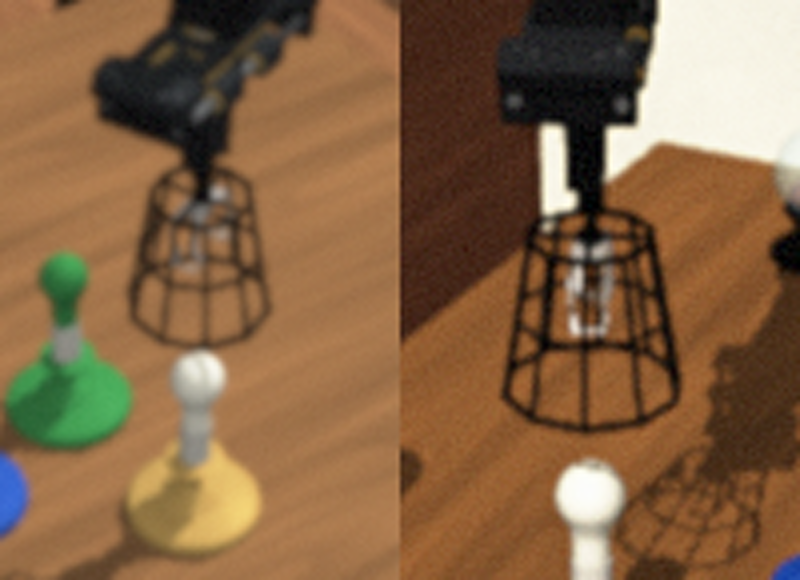

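Both lateral views show the ring centred over the bulb: scene ring centre 349.9 against bulb 349.8, side 307.6 against 307.5. These two cameras share a weak direction, so I'm checking it with the wrist camera.

```bash
python3 - <<'E'
from h import *
snap("wrist","e1"); s=get_state(); p=s["position"]
b,r=tri([("d1",(349.75,155)),("d2",(307.5,218.5))]);print("bulb",b.round(4),r,p.round(4))
for z in(.371,.289+.0,.236,.155):print(z,proj("e1",(p[0],p[1],z)).round(1))
print("bulb proj",proj("e1",b).round(1),"1mm ->",(proj("e1",b+[.000372,-.000928,0])-proj("e1",b)).round(2))
im=cv2.imread("pics/e1.png");cv2.imwrite("pics/e.png",cv2.resize(im[40:320,180:460],None,fx=2.1,fy=2.1,interpolation=cv2.INTER_CUBIC))
E
```

```text
bulb [0.4901 0.1548 0.1539] [0.0013714304964656142, 0.0013714304964653028] [0.4887 0.1553 0.3522]
0.371 [316.4 239.7]
0.289 [316.7 197.7]
0.236 [316.9 182. ]
0.155 [317. 166.]
bulb proj [317.9 164.9] 1mm -> [0.88 0.  ]
```

View pics/e.png

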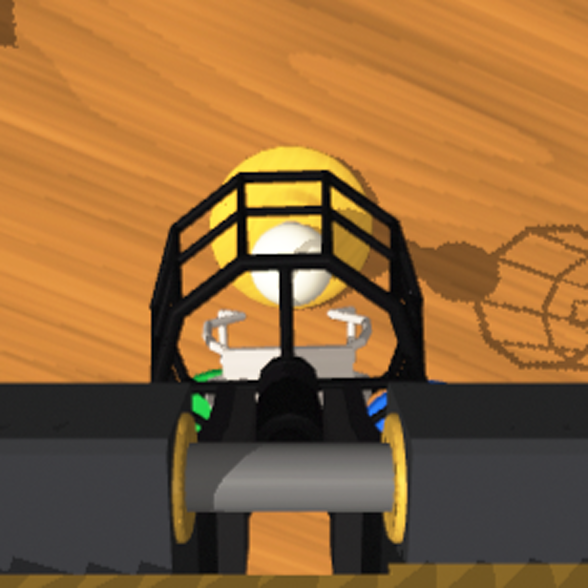

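Measured from the wrist view, the bulb sits about 1 mm along (0.37,-0.93) from the shade axis, well inside tolerance. I'm correcting by (+1,-1) mm and going down to just above first contact, which I expect at TCP z≈0.22, with the seat landing at about 0.200.

>>> carry_out --motion '[[[0.001, -0.001, -0.01], 0], [[0.001, -0.001, -0.03], 0], [[0.001, -0.001, -0.055], 0], [[0.001, -0.001, -0.08], 0], [[0.001, -0.001, -0.1], 0], [[0.001, -0.001, -0.11], 0], [[0.001, -0.001, -0.11], 0], [[0.001, -0.001, -0.11], 0], [[0.001, -0.001, -0.11], 0]]'

```text
time: 6.4
position: [0.4901, 0.1555, 0.2435]
tool_rot: [-2.603, 1.756, -0.002]
ft_force: [-0.1, -0.2, -1.7]
grip_width: 0.183
```

>>> carry_out --motion '[[[0, 0, -0.002], 0], [[0, 0, -0.004], 0], [[0, 0, -0.006], 0], [[0, 0, -0.008], 0], [[0, 0, -0.01], 0], [[0, 0, -0.01], 0], [[0, 0, -0.01], 0]]'

```text
time: 7.1
position: [0.4893, 0.1552, 0.2322]
tool_rot: [2.604, -1.757, -0.0]
ft_force: [0.0, 1.1, -0.9]
grip_width: 0.179
```

>>> carry_out --motion '[[[0, 0, -0.0015], 0], [[0, 0, -0.003], 0], [[0, 0, -0.0045], 0], [[0, 0, -0.006], 0], [[0, 0, -0.0075], 0], [[0, 0, -0.0085], 0], [[0, 0, -0.0085], 0]]'

```text
time: 7.8
position: [0.4899, 0.1551, 0.2242]
tool_rot: [-2.604, 1.757, -0.002]
ft_force: [1.4, -1.8, 2.6]
grip_width: 0.184
```

>>> carry_out --motion '[[[0, 0, -0.001], 0], [[0, 0, -0.002], 0], [[0, 0, -0.003], 0], [[0, 0, -0.004], 0], [[0, 0, -0.004], 0]]'

```text
time: 8.3
position: [0.4909, 0.1556, 0.2218]
tool_rot: [-2.602, 1.756, -0.005]
ft_force: [1.1, -0.3, 9.2]
grip_width: 0.184
```

>>> carry_out --motion '[[[0, 0, -0.001], 0], [[0, 0, -0.002], 0], [[0, 0, -0.003], 0], [[0, 0, -0.003], 0]]'

```text
time: 8.7
position: [0.4905, 0.1555, 0.2183]
tool_rot: [-2.603, 1.756, -0.004]
ft_force: [0.7, -1.3, 6.0]
grip_width: 0.181
```

>>> carry_out --motion '[[[0, 0, -0.001], 0], [[0, 0, -0.002], 0], [[0, 0, -0.003], 0], [[0, 0, -0.003], 0]]'

```text
time: 9.1
position: [0.4904, 0.1554, 0.2151]
tool_rot: [-2.603, 1.756, -0.004]
ft_force: [0.8, -1.3, 4.1]
grip_width: 0.182
```

>>> carry_out --motion '[[[0, 0, -0.001], 0], [[0, 0, -0.002], 0], [[0, 0, -0.003], 0], [[0, 0, -0.003], 0]]'

```text
time: 9.5
position: [0.49, 0.1553, 0.2115]
tool_rot: [-2.604, 1.757, -0.002]
ft_force: [0.4, -0.4, 2.0]
grip_width: 0.184
```

>>> carry_out --motion '[[[0, 0, -0.001], 0], [[0, 0, -0.002], 0], [[0, 0, -0.002], 0]]'

```text
time: 9.8
position: [0.489, 0.1549, 0.208]
tool_rot: [2.603, -1.757, -0.001]
ft_force: [0.8, -1.3, -0.1]
grip_width: 0.182
```

>>> carry_out --motion '[[[0, 0, -0.001], 0], [[0, 0, -0.002], 0], [[0, 0, -0.002], 0]]'

```text
time: 10.1
position: [0.4888, 0.1549, 0.2058]
tool_rot: [2.603, -1.756, -0.002]
ft_force: [0.8, -0.6, -3.8]
grip_width: 0.183
```

>>> carry_out --motion '[[[0, 0, -0.001], 0], [[0, 0, -0.002], 0], [[0, 0, -0.002], 0]]'

```text
time: 10.4
position: [0.4888, 0.155, 0.204]
tool_rot: [2.603, -1.756, -0.001]
ft_force: [1.1, -1.5, -5.2]
grip_width: 0.18
```

>>> carry_out --motion '[[[0, 0, -0.001], 0], [[0, 0, -0.001], 0]]'

```text
time: 10.6
position: [0.489, 0.1551, 0.2032]
tool_rot: [2.604, -1.757, -0.001]
ft_force: [0.9, -1.6, -5.5]
grip_width: 0.183
```

Snapped past (the clip is now pulling down). Pressing on in small steps to bottom the seat.

>>> carry_out --motion '[[[0, 0, -0.001], 0], [[0, 0, -0.001], 0]]'

```text
time: 10.8
position: [0.4891, 0.1552, 0.2024]
tool_rot: [2.604, -1.757, -0.001]
ft_force: [1.5, -2.6, -5.1]
grip_width: 0.181
```

>>> carry_out --motion '[[[0, 0, -0.001], 0], [[0, 0, -0.001], 0]]'

```text
time: 11.0
position: [0.4892, 0.1552, 0.2014]
tool_rot: [2.604, -1.757, -0.001]
ft_force: [1.0, -1.2, -6.5]
grip_width: 0.182
```

>>> carry_out --motion '[[[0, 0, -0.001], 0], [[0, 0, -0.001], 0]]'

```text
time: 11.2
position: [0.4891, 0.1551, 0.2003]
tool_rot: [2.604, -1.757, -0.001]
ft_force: [1.4, -2.5, -6.6]
grip_width: 0.179
```

>>> carry_out --motion '[[[0, 0, -0.001], 0], [[0, 0, -0.001], 0]]'

```text
time: 11.4
position: [0.4892, 0.1552, 0.1995]
tool_rot: [2.604, -1.757, -0.0]
ft_force: [1.6, -1.8, -5.9]
grip_width: 0.181
```

>>> carry_out --motion '[[[0, 0, -0.001], 0], [[0, 0, -0.001], 0]]'

```text
time: 11.6
position: [0.4895, 0.1553, 0.1991]
tool_rot: [-2.604, 1.757, -0.0]
ft_force: [1.5, -2.2, -3.3]
grip_width: 0.179
```

>>> carry_out --motion '[[[0, 0, -0.001], 0], [[0, 0, -0.001], 0]]'

```text
time: 11.8
position: [0.4899, 0.1555, 0.1989]
tool_rot: [-2.604, 1.757, -0.002]
ft_force: [-1.0, -2.4, 4.7]
grip_width: 0.18
```

Seat contact: the force is rising steeply. Two half-to-one millimetre steps next.

>>> carry_out --motion '[[[0, 0, -0.0005], 0], [[0, 0, -0.001], 0], [[0, 0, -0.001], 0]]'

```text
time: 12.1
position: [0.4902, 0.1556, 0.1988]
tool_rot: [-2.603, 1.756, -0.003]
ft_force: [-1.6, -1.3, 8.3]
grip_width: 0.18
```

>>> carry_out --motion '[[[0, 0, -0.0005], 0], [[0, 0, -0.001], 0], [[0, 0, -0.001], 0], [[0, 0, -0.001], 0]]'

```text
time: 12.5
position: [0.4906, 0.1558, 0.1987]
tool_rot: [-2.603, 1.756, -0.005]
ft_force: [-3.5, -2.4, 11.6]
grip_width: 0.182
```

>>> carry_out --motion '[[[0, 0, -0.0005], 0], [[0, 0, -0.001], 0], [[0, 0, -0.001], 0], [[0, 0, -0.001], 0], [[0, 0, -0.001], 0]]'

```text
time: 13.0
position: [0.4912, 0.156, 0.1986]
tool_rot: [-2.602, 1.755, -0.007]
ft_force: [-2.9, -3.0, 15.6]
grip_width: 0.181
```

Reading 15.6 N, so about 17 N of push allowing for the shade's weight, plus the clip's own pull. Unloading, then letting go.

>>> carry_out --motion '[[[0, 0, 0.001], 0], [[0, 0, 0.002], 0], [[0, 0, 0.003], 0], [[0, 0, 0.003], 0]]'

```text
time: 13.4
position: [0.4901, 0.1556, 0.1988]
tool_rot: [-2.603, 1.756, -0.002]
ft_force: [0.8, -2.4, 7.0]
grip_width: 0.18
```

>>> carry_out --motion '[[[0, 0, 0], 0], [[0, 0, 0], 0], [[0, 0, 0], 0], [[0, 0, 0], 0], [[0, 0, 0], 0], [[0, 0, 0], 0], [[0, 0, 0], 0], [[0, 0, 0], 0]]' --grip -1

```text
time: 14.2
position: [0.4894, 0.1553, 0.1978]
tool_rot: [2.604, -1.757, -0.0]
ft_force: [0.4, -0.3, -0.1]
grip_width: 0.825
```

>>> carry_out --motion '[[[0, 0, 0.01], 0], [[0, 0, 0.03], 0], [[0, 0, 0.06], 0], [[0, 0, 0.1], 0], [[0, 0, 0.14], 0], [[0, 0, 0.17], 0], [[0, 0, 0.17], 0], [[0, 0, 0.17], 0], [[0, 0, 0.17], 0]]'

```text
time: 15.1
position: [0.4889, 0.155, 0.3668]
tool_rot: [2.603, -1.756, -0.002]
ft_force: [0.4, -0.8, 0.3]
grip_width: 1.0
```

```bash
python3 - <<'E'
from h import *
snap("scene","f1"); snap("side","f2"); s=get_state(); print(s["time"],s["position"].round(4),s["ft_force"].round(2),s["grip_width"])
a,b=cv2.imread("pics/f1.png"),cv2.imread("pics/f2.png")
cv2.imwrite("pics/f.png",cv2.resize(np.hstack([a[70:215,300:400],b[140:285,260:360]]),None,fx=4,fy=4,interpolation=cv2.INTER_CUBIC))
E
```

```text
15.2 [0.4888 0.1549 0.3666] [ 0.22 -0.77  0.32] 0.9994533089433147
```

View pics/f.png

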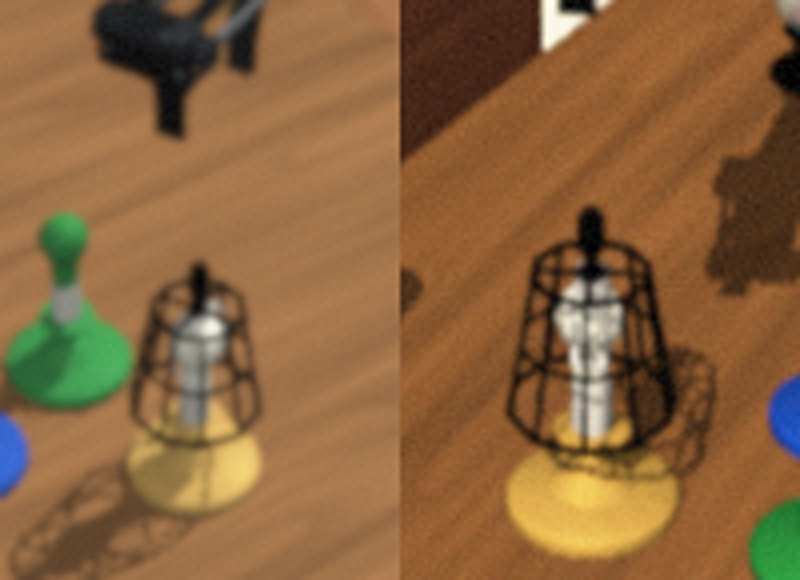

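The shade is clipped on upright, with the finial at scene (350,140) and side (308,197). The bulb is still at scene (350,155), so the lamp hasn't moved, and the gripper is clear above.

```bash
python3 -c "
from h import *
print(ticket.close_job())"
```

```text
the job is handed in; nothing more can be done
None
```

The black wire shade is on the brass lamp, clipped past the bulb and seated. I handed the job in at about 15 s of the 51 s allowed; no verdict was reported.

- **Snap:** I lifted the shade by its finial and lowered it over the bulb. The push read up to about 9 N, then turned into a pull of about 6.6 N once the arms were past the widest part.
- **Seat:** The push then rose steeply as the rubber met the glass at TCP z ≈ 0.199 m. I pressed to a reading of 15.6 N, about 17 N allowing for the shade's weight. Adding the arms' stated 8 N, the seat force was about 25 N, below the 30 N limit. That total is an estimate, not a measurement.
- **After letting go:** The final pictures show the shade upright and the bulb at the same pixel as before, so the lamp was not dragged. The force reading is back to zero and the gripper is about 15 cm above the finial.
- **Books, candle and globe:** The arm's path stayed clear of them, but I did not check their positions again in the last pictures.

No check failed. The closest to a disagreement was between the cameras, about 1 to 1.5 mm on the bulb's position, within the 3 mm tolerance.

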